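# Pack the soap ball and feed the gift tray into the labeller

### The job

Lower the soap ball gently into the empty pocket of the open gift tray and let go of it there; do not drop it in. Then bring the tray, jar end first, between the labeller's cheeks and under its head until it is fully home against the stop, with the ball still in its pocket, and leave the bottles, jars and other things on the bench where they are.

Things in the scene. Friction and masses are not known exactly. Their poses are not given: they have to be found in the camera images.
- tray: loose grey laminated gift tray, open on top, 192 long (x) x 66 wide (y) x 64 high mm, walls and floor 4 mm thick, 0.3 kg; origin at the centre of its underside. +x points to its jar end, where a low amber jar with a black lid is fixed in a small pocket; the other, larger pocket (-x end, 120 x 58 mm inside, 60 deep) is empty
- tray_pocket (a point): centre of the floor of the tray's empty pocket (4 mm above the tray's underside, 32 mm from its centre towards -x); two low ribs 4 mm high, 16 mm either side of it along the tray, keep the ball from rolling
- tray_nose (a point): middle of the tray's jar end, at the underside (96 mm from its centre towards +x)
- ball_center (a point): centre of the off-white soap ball, 46 mm in diameter, 0.06 kg, the only ball; at the start it rests on a white ring
- stand: white plastic ring under the ball, fixed to the bench, 42 mm across, 12 mm high; origin at the centre of its underside
- labeller: black steel label applicator fixed to the bench: two cheeks 130 mm long (x), the lane between them 86 mm wide, and a head across them, underside 84 mm above the bench; white label roll on top, 191 mm high in all, 130 wide. Origin on the bench under its middle; +x is the way the tray goes in. Lead-in plates 24 mm high flare out to 27 mm before the cheeks. The tray slides on the bench itself
- labeller_mouth (a point): middle of the lane at the front edge of the cheeks and head, at bench height
- labeller_stop (a point): middle of the face of the steel stop plate at the end of the lane (100 mm beyond the mouth), at bench height, axes as the labeller's; a tray that is home sticks out 92 mm from under the head
- bottle1: bystander: blue capped bottle, 48 mm in diameter, 115 mm high, upright; origin at its underside
- bottle2: bystander: a second such blue bottle
- bottle3: bystander: a third such blue bottle
- jar1: bystander: low amber jar with black lid, 66 mm in diameter, 45 mm high
- jar2: bystander: a second such jar
- core: bystander: empty cardboard label core, 84 mm in diameter, 60 mm high, upright
- spatula: bystander: spatula lying on the bench, its origin on its underside
- ball: the soap ball itself; its origin lies on its surface and turns with it, so use ball_center

How it is judged:
On the way:
1. the ball lies in the tray's empty pocket, let go, while the tray is still outside the labeller (x of ball_center in the frame of tray_pocket between -0.06 and 0.06 m and y of ball_center in the frame of tray_pocket between -0.029 and 0.029 m and z of ball_center in the frame of tray_pocket between 0.01 and 0.04 m and contact force between the fingers and ball below 0.3 N and linear speed of ball below 0.06 m/s and x of tray_nose in the frame of labeller_stop below -0.1 m), for 0.2 s.
At the end, for the whole second after the job is handed in: tray flat on the bench in the lane, jar end within 8 mm of the stop, 15 mm of the lane's middle and 0.15 rad of its direction, at rest; ball at rest in the pocket (centre within 60 mm along and 29 mm across of its middle, 10 to 40 mm above its floor) (x of ball_center in the frame of tray_pocket between -0.06 and 0.06 m and y of ball_center in the frame of tray_pocket between -0.029 and 0.029 m and z of ball_center in the frame of tray_pocket between 0.01 and 0.04 m and x of tray_nose in the frame of labeller_stop between -0.008 and 0.006 m and y of tray_nose in the frame of labeller_stop between -0.015 and 0.015 m and angle between the x axis of tray and the x axis of labeller, either way round below 0.15 rad and angle between tray's own z axis and vertical below 0.08 rad and height (world z) of tray below 0.008 m and linear speed of tray below 0.02 m/s and linear speed of ball below 0.06 m/s); the robot touches nothing.
It fails at once if the ball moves faster than 0.5 m/s below the rim of the tray's pocket (dropped or thrown in) (x of ball_center in the frame of tray_pocket between -0.06 and 0.06 m and y of ball_center in the frame of tray_pocket between -0.029 and 0.029 m and z of ball_center in the frame of tray_pocket between 0 and 0.083 m and linear speed of ball above 0.5 m/s).
It fails at once if the ball is pressed against the tray with more than 25 N (contact force between ball and tray above 25 N).
It fails at once if one of the bottles, jars, the core or the spatula is moved more than 30 mm (distance of any of bottle1, bottle2, bottle3, jar1, jar2, core, spatula from where it was at the start of the episode above 0.03 m).
It also fails if it takes over 64 s, if anything falls off the work surface, if the arm or the gripper's body presses on something with over 40 N, if the wrist force passes 120 N, or if a joint passes its speed limit or range.

### The arm

A 7-joint arm with a two-finger parallel gripper is mounted at the origin on the work surface. World frame = base frame: x ahead of the robot, y to its left, z up, the work surface at z = 0. Lengths are in m, angles in rad, forces in N, time in s.
With the tool pointing down it reaches from about 0.425 to 0.925 m from the base axis. Payload 6.8 kg.
Tool frame: the origin (TCP) lies on the centre line of the jaws, within the pads' length; the fingertips stand 14 mm ahead of it and the grasp point (between the pads) lies 5 mm behind it (r.nose_length is the distance from the TCP to the fingertips, in m); z points along the fingers, y is the direction in which the jaws open and shut (so a half turn about z gives the same grasp; the last joint's range is limited). The gripper opens to 85 mm and grips with 20 to 120 N. Pads are 22 mm wide; open, the fingers measure 114 mm over their backs; the gripper's body (76 mm by 85 mm) begins 54 mm behind the grasp point. The pads swing forward as they close: fully open they stand 13 mm farther back than shut.
Start: joints at [1.082, 0.477, 0.022, 1.555, -0.011, 1.109, -0.083], TCP at [0.251, -0.627, 0.245] pointing down, gripper open.
Joint ranges: [-2.96, 2.96], [-0.34, 2.1], [-1.41, 1.46], [0.24, 2.44], [-1.37, 4.51], [0.17, 1.92], [-2.96, 2.96]. Speed limits (rad/s): [2.39, 2.39, 3.14, 3.14, 3.14, 3.14, 3.14].

### API

Orientations are given as a rotation vector (axis times angle).
In Python, from bench import r, imaging, look_for, outline_of gives the robot as it stands. The module is installed in compiled form; this text tells all that it offers.
- The arm moves only by the tool carry_out, never from a script. Its arguments are lists of equal length, an entry for each row: "offset": the shift along the tool's x, y, z as a fraction of full scale, a list of three; "turn": the turn, a rotation vector about the tool's x, y, z as a fraction of full scale, a list of three. A call has 1 to 8 rows; each row is the pose to reach, as a shift and turn from the pose commanded when the call began, along the tool's axes at that moment; what a row does not reach only later rows make up. Full scale, the value 1, is 0.5 m for a shift and 1.5 rad for a turn. A row lasts 1/10 s, in which the tool goes at most 50 mm and 8.59 degrees, less where a joint would pass 70% of its speed; a pose out of reach is approached as far as the arm can. A call with a number of a shift or a turn outside -1 to 1 is refused whole. A call with a gripper value outside its range is refused whole. "hand" is the closure, from 0 (fully open) to 1 (shut), set as the call begins (left out, the last holds). The fingers move at their own pace and stop on an object; "force" is the grip in N (left out, the last holds). Time passes only in rows, so rows that repeat a pose let the fingers close. It gives the time, the measured TCP pose, the force and the opening at its end, in the units of the state.
- r.get_obs(): the state, without advancing time (a new reading comes with each control period).
- imaging.grab_frame(name): name is "scene" or "top" or "wrist"; returns a dict with "pixels" (384x512x3 uint8, red, green, blue), "fx", "fy", "cx", "cy" (pixels), "R" (3x3) and "t" (3): a world point X has camera coordinates R X + t. Camera axes: x right, y down, z forward; pixel columns grow to the right and rows downward; lengths in m; the calibration is good to about 2 mm. A picture is of the moment at which its call begins. There is no depth.
- r.hand_in(): hands the job in, once; it reports no verdict.
Trained networks look in the newest picture that a camera, given by its name, has taken for a name from the list of things; names that differ only in an ending like _2 or _b are one class to them, and where a whole thing is asked for, a point or a joint stands for the part that bears it (a point fixed in the world has none). Each returns a list of dicts, best first, with "score" (0 to 1); they miss things now and then, are a little off and sometimes report something else, mostly with a low value. They report only what shows in the picture. A call takes as long as a camera call.
- look_for(query, camera): "xyz" ([x, y, z] in m, in the coordinates of the camera as it stood for that picture, good to about 4 mm: the middle of the surface that is visible of it).
- outline_of(query, camera): "region" (384x512 bool, what is visible of it).
The state is a dict: "clock": time; "joints": joint angles; "qvel": joint speeds; "tau": joint torques, N m; "tcp_pos": TCP position; "orientation": TCP orientation; "contact_force": force on the tool from outside, world axes, zero at the start; "moment": the same for the moment, N m; "grip_width": finger opening in m.
Only numpy, scipy, OpenCV 4.12 (cv2) and the standard library are available. Lean on these libraries where they do the work, as an engineer would, in place of code of your own. Each camera call takes 0.05 s, during which the arm holds its last target. There are 200 camera calls.

## Working session

There is one attempt and no reset: what is moved stays moved. The work goes in short steps, Python scripts to look and compute and a tool call to move; the robot and the scene stay as the last step left them, time stands still between calls to the robot, and variables do not carry over. Pictures are saved under pics/ and viewed, about 8 in all and at most 12, crops included, and the job is handed in when it is done.

Besides the shell and the picture viewer there is one more tool, called after ">>>" as name(argument=value, ...) on one line, values as JSON. carry_out: Moves the arm, as the interface text tells. Shift numbers are shares of 0.5 m and turn numbers shares of 1.5 rad, none past 1 either way. Its arguments: {"type":"object","properties":{"offset":{"type":"array","items":{"type":"array","items":{"type":"number","minimum":-1,"maximum":1}}},"turn":{"type":"array","items":{"type":"array","items":{"type":"number","minimum":-1,"maximum":1}}},"hand":{"type":"number"},"force":{"type":"number"}},"required":["offset","turn"]}

```bash
mkdir -p pics
cat > h.py <<'E'
import numpy as np, cv2
from bench import r, imaging, look_for, outline_of
def save(f,n): cv2.imwrite(f'pics/{n}.png',cv2.cvtColor(f['pixels'],cv2.COLOR_RGB2BGR))
def w(f,p): return np.array(f['R']).T@(np.array(p)-np.array(f['t']))
def pix2w(f,uv,z):
    R=np.array(f['R']);t=np.array(f['t']);d=R.T@np.array([(uv[0]-f['cx'])/f['fx'],(uv[1]-f['cy'])/f['fy'],1]);c=-R.T@t
    return c+d*(z-c[2])/d[2]
def proj(f,X):
    p=np.array(f['R'])@np.array(X)+np.array(f['t']);return np.array([f['fx']*p[0]/p[2]+f['cx'],f['fy']*p[1]/p[2]+f['cy']])
E
python3 - <<'E'
from h import *
np.set_printoptions(precision=4,suppress=True)
o=r.get_obs();print(o['clock'],o['tcp_pos'],o['orientation'],r.nose_length,o['grip_width'])
ims=[]
for c in ['top','scene']:
    f=imaging.grab_frame(c);ims.append(f['pixels']); save(f,c+'0'); print(c,'campos',-np.array(f['R']).T@f['t'])
    for n in ['tray','ball','stand','labeller','bottle1','jar1','core','spatula']:
        for d in look_for(n,c)[:4]: 
            if d['score']>.3: print(n,round(d['score'],2),w(f,d['xyz']))
    for n in ['tray','ball','labeller']:
        for d in outline_of(n,c)[:1]:
            m=d['region'].astype(np.uint8);print(n,'minrect',cv2.minAreaRect(cv2.findNonZero(m)))
print(f['fx'])
E
```

```text
0.0 [ 0.2507 -0.6261  0.2443] [-3.083  -0.5943  0.0008] 0.014 0.08538155792300207
top campos [ 0.4405 -0.0812  1.2415]
ball 0.75 [ 0.5444 -0.3799  0.0459]
labeller 0.92 [0.5827 0.2074 0.1291]
bottle1 0.85 [ 0.7228 -0.0513  0.0804]
bottle1 0.82 [ 0.7219 -0.3592  0.0797]
bottle1 0.59 [0.7356 0.0281 0.0748]
jar1 0.84 [0.3939 0.0235 0.0441]
jar1 0.58 [ 0.3526 -0.2236  0.0433]
core 0.81 [0.3887 0.3371 0.0532]
spatula 0.94 [ 0.6985 -0.4726  0.0044]
spatula 0.56 [ 0.5438 -0.379   0.0453]
tray minrect ((295.5989074707031, 206.96180725097656), (25.121950149536133, 72.50386047363281), 68.87527465820312)
ball minrect ((374.5, 205.0), (16.0, 17.0), 90.0)
labeller minrect ((153.16226196289062, 182.91195678710938), (61.92615509033203, 50.63843536376953), 20.323135375976562)
scene campos [ 1.5939 -0.3681  0.9988]
tray 0.63 [ 0.5478 -0.1703  0.0411]
tray 0.47 [0.627  0.2118 0.1095]
ball 0.58 [ 0.5649 -0.3844  0.0401]
stand 0.72 [0.416  0.0191 0.035 ]
stand 0.48 [ 0.5669 -0.3833  0.0085]
labeller 0.73 [0.6273 0.2091 0.1072]
bottle1 0.95 [ 0.7534 -0.0541  0.0684]
bottle1 0.71 [0.766  0.0216 0.061 ]
bottle1 0.69 [ 0.5388 -0.1705  0.0376]
bottle1 0.61 [ 0.7477 -0.3592  0.0668]
jar1 0.76 [ 0.3741 -0.228   0.037 ]
jar1 0.65 [ 0.7108 -0.4715  0.001 ]
jar1 0.55 [ 0.5697 -0.3831  0.0097]
jar1 0.53 [0.4117 0.0202 0.0351]
core 0.68 [0.3635 0.3368 0.0514]
tray minrect ((227.90003967285156, 207.30001831054688), (30.857736587524414, 68.4236831665039), 63.43495178222656)
ball minrect ((157.75, 224.25001525878906), (14.142135620117188, 14.849241256713867), 45.0)
467.8511897522321
```

View pics/top0.png

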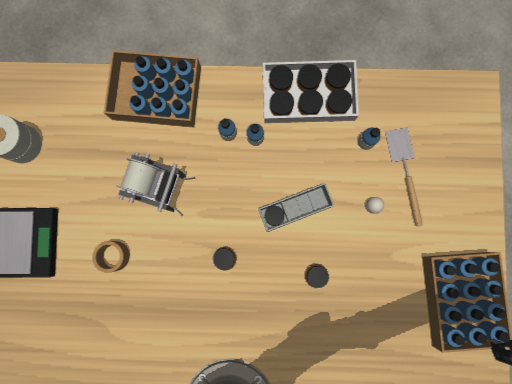

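View pics/scene0.png

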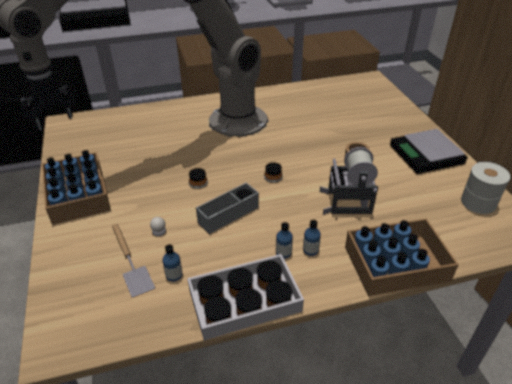

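The top view shows the tray at pixel (296,207) with its jar end at lower left (yaw about 111°). The ball is at (374,205) and the labeller at (153,183), with its mouth facing right (yaw about 70°). The path between them is clear. Next I compute the approach.

```bash
cat >> h.py <<'E'
from scipy.spatial.transform import Rotation as Ro
np.set_printoptions(precision=4,suppress=True)
def plan(p,yaw):  # TCP target, jaw (tool y) yaw in deg -> fractions
    o=r.get_obs();R0=Ro.from_rotvec(o['orientation'])
    a=np.radians(yaw);y=np.array([np.cos(a),np.sin(a),0]);z=np.array([0,0,-1.]);x=np.cross(y,z)
    R1=Ro.from_matrix(np.c_[x,y,z])
    d=R0.inv().apply(np.array(p)-o['tcp_pos'])
    print('offset',d/.5,'turn',(R0.inv()*R1).as_rotvec()/1.5,'dist',np.linalg.norm(d),'t',o['clock'])
E
python3 - <<'E'
from h import *
c=[]
for n in ['top','scene']:
    f=imaging.grab_frame(n)
    for k,zz in [('ball',.036),('tray',.05),('labeller',.1)]:
        m=outline_of(k,n)
        if m:
            v,u=np.nonzero(m[0]['region']);print(n,k,pix2w(f,(u.mean(),v.mean()),zz))
plan([.552,-.382,.2],-69)
E
```

```text
top ball [ 0.5464 -0.3823  0.036 ]
top tray [ 0.5333 -0.1649  0.05  ]
top labeller [0.587  0.2208 0.1   ]
scene ball [ 0.558  -0.3832  0.036 ]
scene tray [ 0.5594 -0.1706  0.05  ]
scene labeller [0.6132 0.2094 0.1   ]
offset [ 0.7409 -0.2304  0.0906] turn [-0.     -0.      0.0095] dist 0.39060758349057884 t 1.6
```

>>> carry_out(offset=[[0.74,-0.23,0.04],[0.74,-0.23,0.04],[0.74,-0.23,0.04],[0.74,-0.23,0.04],[0.74,-0.23,0.04],[0.74,-0.23,0.04],[0.74,-0.23,0.04],[0.74,-0.23,0.04]], turn=[[0,0,0.01],[0,0,0.01],[0,0,0.01],[0,0,0.01],[0,0,0.01],[0,0,0.01],[0,0,0.01],[0,0,0.01]], hand=0, force=20)

```text
clock: 2.4
tcp_pos: [0.5544, -0.3792, 0.2253]
orientation: [-3.088, -0.576, -0.002]
contact_force: [-0.2, -0.3, -0.4]
grip_width: 0.0855
```

Run:
```python
from h import *
f=imaging.grab_frame('wrist');save(f,'w1');print('cam',-np.array(f['R']).T@f['t'],f['fx'])
for n in ['ball','stand','tray']:
    for d in look_for(n,'wrist')[:2]: print(n,round(d['score'],2),w(f,d['xyz']))
m=outline_of('ball','wrist')
if m:
    v,u=np.nonzero(m[0]['region']);print(u.min(),u.max(),v.min(),v.max(),[pix2w(f,((u.min()+u.max())/2,(v.min()+v.max())/2),z) for z in (.03,.037,.045)])
o=r.get_obs();print(o['tcp_pos'],o['orientation'],o['clock'],o['grip_width'])
```

```text
cam [ 0.6147 -0.3559  0.3537] 318.72637527846865
ball 0.71 [ 0.5492 -0.3821  0.0442]
stand 0.64 [ 0.3747 -0.225   0.0389]
stand 0.55 [ 0.5633 -0.3769  0.0047]
tray 0.68 [ 0.5409 -0.1822  0.018 ]
239 280 158 201 [array([ 0.5463, -0.3843,  0.03  ]), array([ 0.5477, -0.3837,  0.037 ]), array([ 0.5494, -0.383 ,  0.045 ])]
[ 0.5511 -0.383   0.2252] [ 3.0888  0.571  -0.0013] 2.65 0.08572529076226834
```

View pics/w1.png

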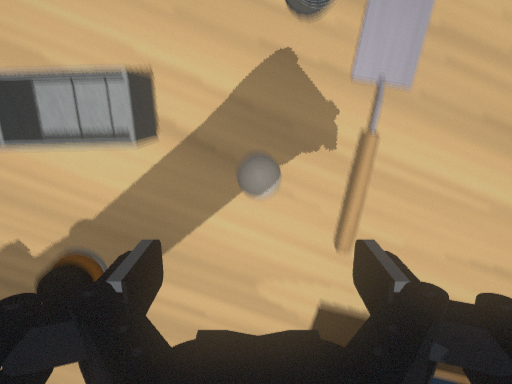

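Run:
```python
from h import *
plan([.547,-.384,.022],-69)
f=imaging.grab_frame('wrist')
m=outline_of('tray','wrist')
print(len(m))
for d in m[:1]:
    print(d['score']);b=cv2.boxPoints(cv2.minAreaRect(cv2.findNonZero(d['region'].astype(np.uint8))));print(b)
    for p in b: print(pix2w(f,p,.064),pix2w(f,p,0))
```

```text
offset [-0.0081 -0.0012  0.4064] turn [ 0.0002  0.0006 -0.0006] dist 0.20324458415914157 t 2.65
1
0.59
[[ -2.5156  70.0166]
 [152.0655  65.0301]
 [154.6341 144.657 ]
 [  0.053  149.6434]]
[ 0.5598 -0.1424  0.064 ] [ 0.5483 -0.0944  0.    ]
[ 0.6105 -0.2644  0.064 ] [ 0.6103 -0.2434  0.    ]
[ 0.5463 -0.2852  0.064 ] [ 0.5318 -0.2687  0.    ]
[ 0.492  -0.1553  0.064 ] [ 0.4655 -0.11    0.    ]
```

>>> carry_out(offset=[[-0.008,0,0.1],[-0.008,0,0.2],[-0.008,0,0.3],[-0.008,0,0.36],[-0.008,0,0.39],[-0.008,0,0.405],[-0.008,0,0.405],[-0.008,0,0.405]], turn=[[0,0,0],[0,0,0],[0,0,0],[0,0,0],[0,0,0],[0,0,0],[0,0,0],[0,0,0]])

```text
clock: 3.55
tcp_pos: [0.5489, -0.3849, 0.0247]
orientation: [3.087, 0.57, 0.004]
contact_force: [-0.0, 0.9, 0.2]
grip_width: 0.0853
```

>>> carry_out(offset=[[0,0,0],[0,0,0],[0,0,0],[0,0,0],[0,0,0],[0,0,0],[0,0,0],[0,0,0]], turn=[[0,0,0],[0,0,0],[0,0,0],[0,0,0],[0,0,0],[0,0,0],[0,0,0],[0,0,0]], hand=0.65, force=20)

```text
clock: 4.35
tcp_pos: [0.5484, -0.384, 0.0237]
orientation: [3.088, 0.571, 0.001]
contact_force: [-1.3, 1.7, 6.7]
grip_width: 0.0447
```

>>> carry_out(offset=[[0,0,-0.03],[0,0,-0.08],[0,0,-0.16],[0,0,-0.25],[0,0,-0.33],[0,0,-0.36],[0,0,-0.36],[0,0,-0.36]], turn=[[0,0,0],[0,0,0],[0,0,0],[0,0,0],[0,0,0],[0,0,0],[0,0,0],[0,0,0]])

```text
clock: 5.15
tcp_pos: [0.5472, -0.3834, 0.2018]
orientation: [-3.088, -0.571, 0.002]
contact_force: [0.1, 0.4, -0.6]
grip_width: 0.0444
```

Run:
```python
from h import *
f=imaging.grab_frame('wrist');save(f,'w2')
o=r.get_obs();print(o['tcp_pos'],o['grip_width'],o['contact_force'],o['clock'])
m=outline_of('ball','wrist')
for d in m[:1]:
    v,u=np.nonzero(d['region']);print(d['score'],u.min(),u.max(),v.min(),v.max())
g=o['tcp_pos']
for dz in (-.01,0,.005,.01,.015): print(dz,proj(f,g+np.array([0,0,dz])))
plan([.54,-.2,.2],-69)
```

```text
[ 0.5467 -0.3831  0.2007] 0.04495384070800222 [-0.3062 -0.5642 -1.026 ] 5.2
0.55 203 311 213 325
-0.01 [257.0588 247.1612]
0 [257.0032 256.8401]
0.005 [256.9724 262.1912]
0.01 [256.9393 267.9334]
0.015 [256.9038 274.111 ]
offset [ 0.1185 -0.3466  0.0015] turn [-0.0022  0.0017 -0.0003] dist 0.1831435267794215 t 5.25
```

View pics/w2.png

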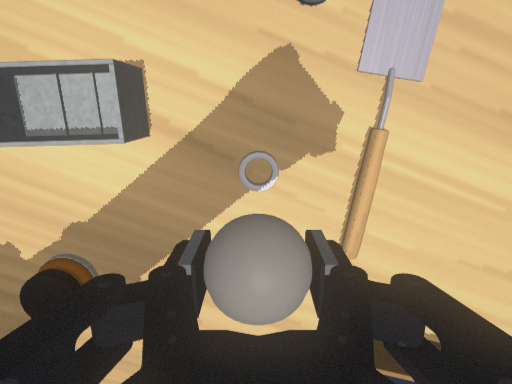

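>>> carry_out(offset=[[-0.005,-0.07,0],[-0.01,-0.15,0],[-0.015,-0.23,0],[-0.02,-0.3,0],[-0.024,-0.336,0],[-0.024,-0.336,0],[-0.024,-0.336,0]], turn=[[0,0,0],[0,0,0],[0,0,0],[0,0,0],[0,0,0],[0,0,0],[0,0,0]])

```text
clock: 5.95
tcp_pos: [0.4762, -0.2313, 0.2018]
orientation: [-3.088, -0.572, 0.002]
contact_force: [-0.6, -0.8, -0.7]
grip_width: 0.0446
```

Run:
```python
from h import *
f=imaging.grab_frame('wrist');save(f,'w3')
np.savez('w3.npz',**{k:f[k] for k in ('fx','fy','cx','cy','R','t')})
for n in ['tray','tray_pocket','tray_nose']:
    for d in look_for(n,'wrist')[:1]: print(n,round(d['score'],2),w(f,d['xyz']))
for d in outline_of('tray','wrist')[:1]:
    b=cv2.minAreaRect(cv2.findNonZero(d['region'].astype(np.uint8)));print(b)
o=r.get_obs();print(o['tcp_pos'],o['grip_width'],o['clock'])
```

```text
tray 0.95 [ 0.5309 -0.1573  0.0391]
tray_pocket 0.48 [ 0.4838 -0.2313  0.2178]
tray_nose 0.89 [ 0.5331 -0.155   0.0339]
((205.63958740234375, 88.67494201660156), (86.78223419189453, 247.21824645996094), 88.2901840209961)
[ 0.4768 -0.2321  0.2025] 0.04493398052459986 6.2
```

View pics/w3.png

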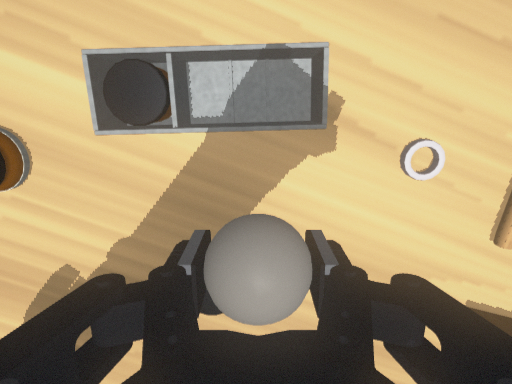

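The ball is held. The tray rim corners show at (83,50), (329,43), (327,129) and (96,134), and the shadow falls across the pocket.

Run:
```python
from h import *
f=dict(np.load('w3.npz'))
P=np.array([pix2w(f,p,.064) for p in [(83,50),(329,43),(327,129),(96,134)]]);print(P)
print([np.linalg.norm(P[i]-P[i-1]) for i in range(4)])
c=P.mean(0);d=P[0]+P[3]-P[1]-P[2];d/=np.linalg.norm(d);yaw=np.degrees(np.arctan2(d[1],d[0]))
pk=c-d*.032;print('center',c,'yaw',yaw,'pocket',pk)
print('proj',proj(f,[*pk[:2],.004]),proj(f,[*(c-d*.032)[:2],.064]))
plan([pk[0],pk[1],.12],yaw-180)
```

```text
[[ 0.527  -0.0674  0.064 ]
 [ 0.5992 -0.2429  0.064 ]
 [ 0.5393 -0.2681  0.064 ]
 [ 0.4677 -0.0917  0.064 ]]
[np.float64(0.06410851796581027), np.float64(0.1897316338663057), np.float64(0.06501895154489848), np.float64(0.19032756162829909)]
center [ 0.5333 -0.1675  0.064 ] yaw 112.24873138265333 pocket [ 0.5454 -0.1971  0.064 ]
proj [250.3769  92.3005] [248.6965  89.4185]
offset [ 0.1533 -0.0164  0.1649] turn [-0.0001  0.0002 -0.0159] dist 0.1128523002667185 t 6.2
```

>>> carry_out(offset=[[0.08,-0.01,0.0],[0.153,-0.016,0.05],[0.153,-0.016,0.1],[0.153,-0.016,0.165],[0.153,-0.016,0.165],[0.153,-0.016,0.165]], turn=[[0,0,-0.008],[0,0,-0.016],[0,0,-0.016],[0,0,-0.016],[0,0,-0.016],[0,0,-0.016]])

```text
clock: 6.8
tcp_pos: [0.545, -0.1968, 0.1203]
orientation: [-3.082, -0.607, 0.002]
contact_force: [-0.3, 0.9, -0.5]
grip_width: 0.0447
```

>>> carry_out(offset=[[0,0,0.04],[0,0,0.08],[0,0,0.11],[0,0,0.135],[0,0,0.155],[0,0,0.17],[0,0,0.18],[0,0,0.18]], turn=[[0,0,0],[0,0,0],[0,0,0],[0,0,0],[0,0,0],[0,0,0],[0,0,0],[0,0,0]])

```text
clock: 7.6
tcp_pos: [0.545, -0.1963, 0.0299]
orientation: [-3.082, -0.608, 0.001]
contact_force: [-0.4, -0.2, -0.2]
grip_width: 0.0446
```

>>> carry_out(offset=[[0,0,0.004],[0,0,0.006],[0,0,0.008],[0,0,0.01],[0,0,0.01]], turn=[[0,0,0],[0,0,0],[0,0,0],[0,0,0],[0,0,0]])

```text
clock: 8.1
tcp_pos: [0.5452, -0.1964, 0.0253]
orientation: [3.082, 0.608, 0.0]
contact_force: [-0.2, 0.4, -0.4]
grip_width: 0.0448
```

>>> carry_out(offset=[[0,0,0.002],[0,0,0.004],[0,0,0.005],[0,0,0.005]], turn=[[0,0,0],[0,0,0],[0,0,0],[0,0,0]])

```text
clock: 8.5
tcp_pos: [0.5451, -0.1964, 0.0227]
orientation: [-3.082, -0.608, 0.0]
contact_force: [-0.5, -0.8, -0.8]
grip_width: 0.0449
```

>>> carry_out(offset=[[0,0,0.002],[0,0,0.003],[0,0,0.003]], turn=[[0,0,0],[0,0,0],[0,0,0]])

```text
clock: 8.8
tcp_pos: [0.5451, -0.1964, 0.0212]
orientation: [-3.082, -0.608, 0.0]
contact_force: [0.1, -0.4, 0.2]
grip_width: 0.0448
```

>>> carry_out(offset=[[0,0,0.001],[0,0,0.002],[0,0,0.002]], turn=[[0,0,0],[0,0,0],[0,0,0]])

```text
clock: 9.1
tcp_pos: [0.5455, -0.1963, 0.0207]
orientation: [3.082, 0.608, 0.001]
contact_force: [-1.0, 1.0, 2.5]
grip_width: 0.0447
```

>>> carry_out(offset=[[0,0,0.001],[0,0,0.002],[0,0,0.002]], turn=[[0,0,0],[0,0,0],[0,0,0]])

```text
clock: 9.4
tcp_pos: [0.5459, -0.1962, 0.0205]
orientation: [3.082, 0.609, 0.002]
contact_force: [-2.7, 2.6, 11.8]
grip_width: 0.0446
```

>>> carry_out(offset=[[0,0,-0.002],[0,0,-0.002]], turn=[[0,0,0],[0,0,0]])

```text
clock: 9.6
tcp_pos: [0.5454, -0.1964, 0.0207]
orientation: [3.082, 0.608, 0.001]
contact_force: [-0.1, 0.9, 5.7]
grip_width: 0.045
```

>>> carry_out(offset=[[0,0,0],[0,0,0],[0,0,0],[0,0,0],[0,0,0]], turn=[[0,0,0],[0,0,0],[0,0,0],[0,0,0],[0,0,0]], hand=0.25)

```text
clock: 10.1
tcp_pos: [0.5443, -0.1949, 0.021]
orientation: [-3.08, -0.607, 0.003]
contact_force: [-6.0, 6.2, 15.6]
grip_width: 0.0616
```

>>> carry_out(offset=[[0,0,-0.04],[0,0,-0.1],[0,0,-0.2],[0,0,-0.3],[-0.08,0,-0.36],[-0.16,0,-0.36],[-0.16,0,-0.36]], turn=[[0,0,0],[0,0,0],[0,0,0],[0,0,0],[0,0,0],[0,0,0],[0,0,0]])

```text
clock: 10.8
tcp_pos: [0.4664, -0.23, 0.2008]
orientation: [3.082, 0.599, -0.004]
contact_force: [0.4, -0.9, -1.1]
grip_width: 0.0643
```

Run:
```python
from h import *
f=imaging.grab_frame('wrist');save(f,'w4')
np.savez('w4.npz',**{k:f[k] for k in ('fx','fy','cx','cy','R','t')})
for n in ['ball']:
    for d in look_for(n,'wrist')[:1]: print(n,round(d['score'],2),w(f,d['xyz']))
o=r.get_obs();print(o['tcp_pos'],o['grip_width'],o['clock'])
```

```text
ball 0.69 [ 0.5451 -0.2014  0.0412]
[ 0.4704 -0.2273  0.2002] 0.06394548664988618 10.9
```

View pics/w4.png

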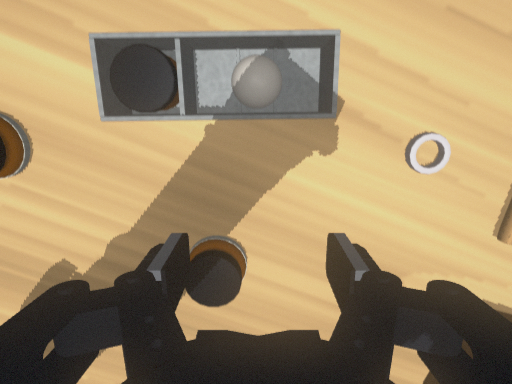

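The ball rests in the pocket at pixel (256,80) and is released. Next I look at the labeller from close by, then come back to grip the tray's tail.

Run:
```python
from h import *
f=dict(np.load('w4.npz'))
P=np.array([pix2w(f,p,.064) for p in [(90,34),(340,30),(338,117),(101,121)]])
c=P.mean(0);d=P[0]+P[3]-P[1]-P[2];d/=np.linalg.norm(d);yaw=np.degrees(np.arctan2(d[1],d[0]))
print([np.linalg.norm(P[i]-P[i-1]) for i in range(4)])
print('center',c,'yaw',yaw,'grip',c-d*.08)
plan([.507,.017,.30],-20)
```

```text
[np.float64(0.06454576339999622), np.float64(0.18959806574208024), np.float64(0.06427037524054828), np.float64(0.19232988705739185)]
center [ 0.5344 -0.1687  0.064 ] yaw 112.78518383149192 grip [ 0.5653 -0.2425  0.064 ]
offset [ 0.2525 -0.4247 -0.1996] turn [ 0.0001  0.0001 -0.5558] dist 0.26643916155536695 t 10.9
```

>>> carry_out(offset=[[0.05,-0.08,-0.05],[0.1,-0.16,-0.1],[0.16,-0.25,-0.15],[0.2,-0.34,-0.2],[0.25,-0.425,-0.2],[0.25,-0.425,-0.2],[0.25,-0.425,-0.2],[0.25,-0.425,-0.2]], turn=[[0,0,-0.1],[0,0,-0.2],[0,0,-0.3],[0,0,-0.4],[0,0,-0.5],[0,0,-0.556],[0,0,-0.556],[0,0,-0.556]])

```text
clock: 11.7
tcp_pos: [0.5064, 0.0178, 0.2996]
orientation: [-2.571, -1.805, 0.001]
contact_force: [0.2, -0.4, -0.1]
grip_width: 0.0642
```

Run:
```python
from h import *
f=imaging.grab_frame('wrist');save(f,'w5')
np.savez('w5.npz',**{k:f[k] for k in ('fx','fy','cx','cy','R','t')})
for n in ['labeller','jar1','bottle1']:
    for d in look_for(n,'wrist')[:2]: print(n,round(d['score'],2),w(f,d['xyz']))
o=r.get_obs();print(o['tcp_pos'],o['grip_width'],o['clock'])
```

```text
labeller 0.69 [0.5598 0.1594 0.0907]
labeller 0.52 [ 0.5102 -0.1107  0.0551]
jar1 0.94 [0.3964 0.0297 0.0437]
jar1 0.58 [ 0.3653 -0.2042  0.0123]
bottle1 0.79 [ 0.7268 -0.0417  0.078 ]
bottle1 0.75 [0.7393 0.0284 0.0792]
[0.506  0.016  0.2998] 0.06405582979672925 11.9
```

View pics/w5.png

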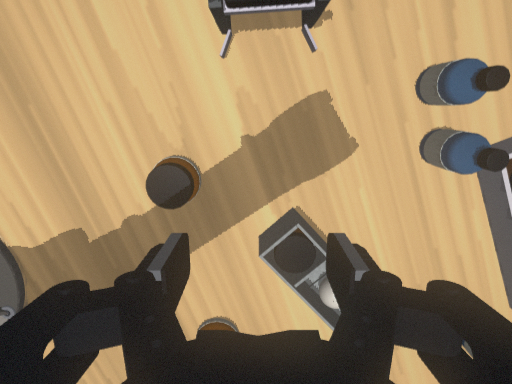

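The labeller mouth is at the top of the picture, with lead-in ends at (224,55) and (313,50). I'll zoom in on it.

Run:
```python
import cv2
i=cv2.imread('pics/w5.png')[0:64,195:345];cv2.imwrite('pics/c5.png',cv2.resize(i,None,fx=5,fy=5,interpolation=cv2.INTER_CUBIC))
```

```text
(no output)
```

View pics/c5.png

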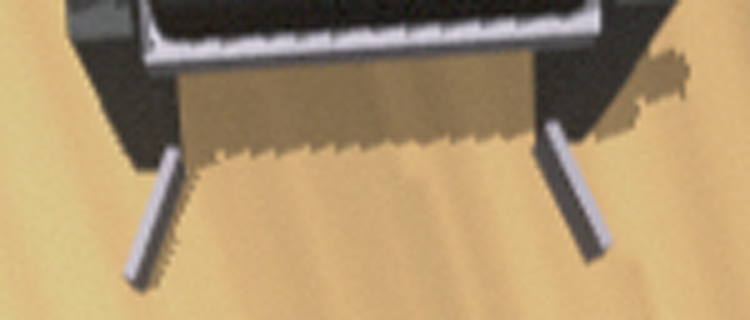

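Run:
```python
from h import *
f=dict(np.load('w5.npz'))
for nm,a,b,z in [('cheek0',(182,167),(536,148),0),('leadin',(180,148),(547,123),.024),('tip',(135,280),(600,246),.024),('headlow',(148,66),(600,38),.084)]:
    A,B=[pix2w(f,(195+p[0]/5,p[1]/5),z) for p in (a,b)]
    m=(A+B)/2;d=A-B;print(nm,A,B,'mid',m,'w',np.linalg.norm(d),'yaw',np.degrees(np.arctan2(d[1],d[0]))-90)
plan([.565,-.2425,.25],22.5)
```

```text
cheek0 [0.5265 0.1703 0.    ] [0.6094 0.1447 0.    ] mid [0.568  0.1575 0.    ] w 0.08679374437764564 yaw 72.85109454509418
leadin [0.5276 0.1691 0.024 ] [0.6089 0.1452 0.024 ] mid [0.5682 0.1571 0.024 ] w 0.08470509038087061 yaw 73.59293694780646
tip [0.5074 0.1463 0.024 ] [0.6125 0.116  0.024 ] mid [0.56   0.1312 0.024 ] w 0.10943006123056506 yaw 73.92755282247589
headlow [0.527  0.1714 0.084 ] [0.611  0.1461 0.084 ] mid [0.569  0.1588 0.084 ] w 0.08770051438391505 yaw 73.23202116204274
offset [-0.4451  0.288   0.0996] turn [-0.0006  0.0001 -0.4951] dist 0.26972849990235165 t 11.9
```

>>> carry_out(offset=[[-0.09,0.06,0.02],[-0.18,0.12,0.04],[-0.27,0.18,0.06],[-0.36,0.24,0.1],[-0.445,0.288,0.14],[-0.445,0.288,0.2],[-0.445,0.288,0.28],[-0.445,0.288,0.28]], turn=[[0,0,-0.1],[0,0,-0.2],[0,0,-0.3],[0,0,-0.4],[0,0,-0.495],[0,0,-0.495],[0,0,-0.495],[0,0,-0.495]], hand=0)

```text
clock: 12.7
tcp_pos: [0.5611, -0.2422, 0.1543]
orientation: [-1.741, -2.602, 0.005]
contact_force: [-1.0, 1.0, 0.2]
grip_width: 0.0852
```

Run:
```python
from h import *
f=imaging.grab_frame('wrist');save(f,'w6')
o=r.get_obs();print(o['tcp_pos'],o['grip_width'],o['clock'])
plan([.565,-.2425,.037],22.5)
np.savez('w6.npz',**{k:f[k] for k in ('fx','fy','cx','cy','R','t')})
```

```text
[ 0.5634 -0.2412  0.1577] 0.08543010159560276 12.75
offset [-0.0048  0.0031  0.2415] turn [-0.0032 -0.0031  0.0005] dist 0.12076636295863358 t 12.75
```

View pics/w6.png

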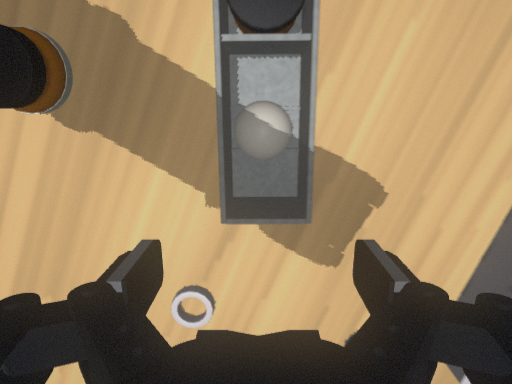

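Run:
```python
from h import *
f=dict(np.load('w6.npz'))
P=[pix2w(f,p,.064) for p in [(221,222),(312,222),(214,0),(319,0)]]
m=(P[0]+P[1])/2;n=(P[2]+P[3])/2;d=(n-m);d/=np.linalg.norm(d);yaw=np.degrees(np.arctan2(d[1],d[0]))
print(m,np.linalg.norm(P[0]-P[1]),yaw,'grip',m+.016*d,'center',m+.096*d)
g=m+.016*d
plan([g[0],g[1],.037],yaw-90)
```

```text
[ 0.5713 -0.2549  0.064 ] 0.06629659865545114 112.73705115926359 grip [ 0.5651 -0.2402  0.064 ] center [ 0.5342 -0.1664  0.064 ]
offset [-0.0006  0.005   0.2415] turn [-0.0032 -0.0031 -0.0022] dist 0.12076454018852271 t 12.75
```

Consistent with the earlier estimate. I descend and grip the tail.

>>> carry_out(offset=[[0,0.005,0.05],[0,0.005,0.1],[0,0.005,0.15],[0,0.005,0.19],[0,0.005,0.22],[0,0.005,0.24],[0,0.005,0.24]], turn=[[0,0,0],[0,0,0],[0,0,0],[0,0,0],[0,0,0],[0,0,0],[0,0,0]])

```text
clock: 13.45
tcp_pos: [0.5683, -0.2397, 0.0403]
orientation: [-1.741, -2.615, 0.0]
contact_force: [-0.6, 0.6, -0.3]
grip_width: 0.0851
```

>>> carry_out(offset=[[0,0,0],[0,0,0],[0,0,0],[0,0,0],[0,0,0],[0,0,0]], turn=[[0,0,0],[0,0,0],[0,0,0],[0,0,0],[0,0,0],[0,0,0]], hand=0.5, force=25)

```text
clock: 14.05
tcp_pos: [0.5688, -0.2405, 0.0417]
orientation: [1.741, 2.613, -0.0]
contact_force: [-2.3, -0.2, 6.5]
grip_width: 0.066
```

Run:
```python
from h import *
o=r.get_obs();print(o['tcp_pos'],o['grip_width'],o['contact_force'],o['clock'])
plan([.506,-.049,o['tcp_pos'][2]],73.2-90)
```

```text
[ 0.5688 -0.2405  0.0417] 0.06598511795673288 [-2.2622 -0.1881  6.5378] 14.05
offset [ 0.4017  0.0317 -0.0006] turn [0.001  0.0008 0.4591] dist 0.20149347351575025 t 14.05
```

>>> carry_out(offset=[[0.01,0,-0.002],[0.03,0.002,-0.002],[0.06,0.004,-0.002],[0.095,0.007,-0.002],[0.13,0.01,-0.002],[0.16,0.013,-0.002],[0.185,0.015,-0.002],[0.2,0.016,-0.002]], turn=[[0,0,0.01],[0,0,0.035],[0,0,0.07],[0,0,0.11],[0,0,0.15],[0,0,0.185],[0,0,0.212],[0,0,0.23]])

```text
clock: 14.85
tcp_pos: [0.537, -0.1437, 0.0417]
orientation: [2.166, 2.275, 0.001]
contact_force: [-0.3, -1.7, -1.2]
grip_width: 0.0659
```

Run:
```python
from h import *
o=r.get_obs();print(o['tcp_pos'],o['grip_width'],o['contact_force'],o['clock'])
plan([.506,-.049,o['tcp_pos'][2]],73.2-90)
```

```text
[ 0.537  -0.1437  0.0417] 0.06588407070275003 [-0.3355 -1.6796 -1.1717] 14.85
offset [ 0.1923 -0.0526 -0.0001] turn [0.0006 0.0001 0.2282] dist 0.09966817451635183 t 14.85
```

>>> carry_out(offset=[[0.01,-0.003,0],[0.03,-0.008,0],[0.06,-0.016,0],[0.095,-0.026,0],[0.13,-0.036,0],[0.16,-0.044,0],[0.18,-0.05,0],[0.192,-0.0525,0]], turn=[[0,0,0.01],[0,0,0.035],[0,0,0.07],[0,0,0.11],[0,0,0.15],[0,0,0.185],[0,0,0.212],[0,0,0.228]])

```text
clock: 15.65
tcp_pos: [0.5058, -0.0497, 0.0417]
orientation: [2.521, 1.873, 0.0]
contact_force: [-0.4, -4.2, 1.8]
grip_width: 0.0659
```

Run:
```python
from h import *
ff=imaging.grab_frame('wrist'); ft=imaging.grab_frame('top')
cv2.imwrite('pics/c7.png',cv2.cvtColor(np.vstack([ff['pixels'][:280],cv2.resize(ft['pixels'][130:260,100:340],(512,277))]),cv2.COLOR_RGB2BGR))
np.savez('w7.npz',**{k:ff[k] for k in ('fx','fy','cx','cy','R','t')})
o=r.get_obs();print(o['tcp_pos'],o['grip_width'],o['contact_force'],o['clock'])
```

```text
[ 0.5059 -0.0491  0.0417] 0.06615310033413041 [-0.8678  2.422   3.9295] 15.75
```

View pics/c7.png

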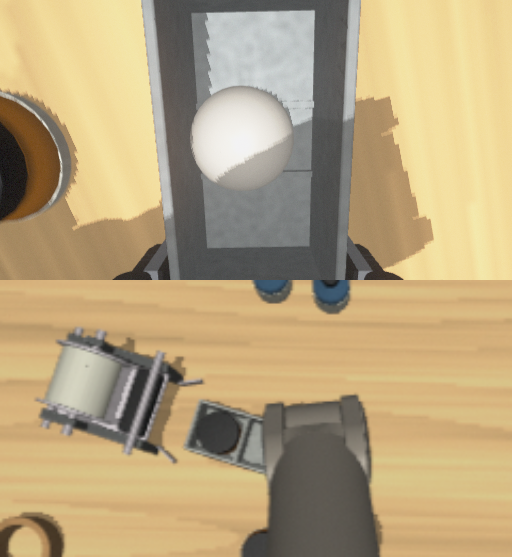

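Wrist view: the ball sits in the pocket and the tray is straight in the jaws. Top view: the nose is centred on the lead-ins. I slide it in.

>>> carry_out(offset=[[0.01,0,0],[0.03,0,0],[0.06,0,0],[0.09,0,0],[0.12,0,0],[0.14,0,0],[0.15,0,0]], turn=[[0,0,0],[0,0,0],[0,0,0],[0,0,0],[0,0,0],[0,0,0],[0,0,0]])

```text
clock: 16.45
tcp_pos: [0.5279, 0.0208, 0.0417]
orientation: [2.52, 1.874, -0.001]
contact_force: [-1.9, -7.3, 7.8]
grip_width: 0.0657
```

>>> carry_out(offset=[[0.01,0,0],[0.025,0,0],[0.04,0,0],[0.05,0,0],[0.06,0,0],[0.06,0,0]], turn=[[0,0,0],[0,0,0],[0,0,0],[0,0,0],[0,0,0],[0,0,0]])

```text
clock: 17.05
tcp_pos: [0.5366, 0.0494, 0.0417]
orientation: [2.52, 1.874, -0.0]
contact_force: [-0.3, -4.7, 4.6]
grip_width: 0.0657
```

>>> carry_out(offset=[[0,0,0],[0,0,0],[0,0,0],[0,0,0]], turn=[[0,0,0],[0,0,0],[0,0,0],[0,0,0]], hand=0)

```text
clock: 17.45
tcp_pos: [0.536, 0.0508, 0.0412]
orientation: [-2.52, -1.875, -0.0]
contact_force: [-0.3, -0.4, 0.5]
grip_width: 0.0855
```

>>> carry_out(offset=[[0,0,-0.06],[0,0,-0.13],[0,0,-0.2],[-0.09,0,-0.2],[-0.11,0,-0.2],[-0.11,0,-0.2],[-0.11,0,-0.2],[-0.11,0,-0.2]], turn=[[0,0,0],[0,0,0],[0,0,0],[0,0,0],[0,0,0],[0,0,0],[0,0,0],[0,0,0]], hand=1)

```text
clock: 18.25
tcp_pos: [0.5204, -0.0007, 0.1409]
orientation: [-2.518, -1.877, -0.0]
contact_force: [-0.1, 0.9, 1.0]
grip_width: -0.0
```

Run:
```python
from h import *
f=imaging.grab_frame('wrist');save(f,'w8')
o=r.get_obs();print(o['tcp_pos'],o['grip_width'],o['contact_force'],o['clock'])
np.savez('w8.npz',**{k:f[k] for k in ('fx','fy','cx','cy','R','t')})
```

```text
[ 0.5204 -0.0007  0.1409] 0.00035147159730872284 [ 0.8982 -0.0268 -0.6864] 18.3
```

View pics/w8.png

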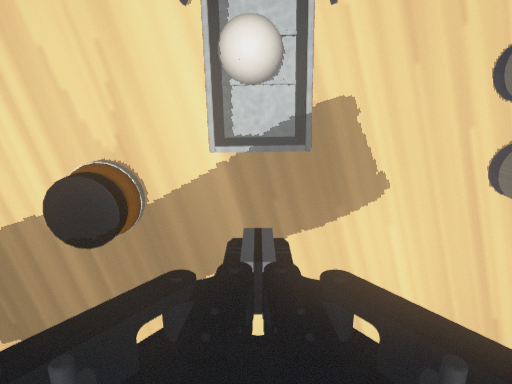

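Tray tail edge is at (210–311, 151), with the ball at (251,48) in the pocket. I work out the push distance.

Run:
```python
from h import *
f=dict(np.load('w8.npz'));o=r.get_obs()
m=(pix2w(f,(210,151),.064)+pix2w(f,(311,151),.064))/2
R0=Ro.from_rotvec(o['orientation']);print('tail in tool',R0.inv().apply(m-o['tcp_pos']),m)
u=np.array([.289,.957,0]);v=np.array([-.957,.289,0]);mouth=np.array([.5683,.1575,0])
print('along to home (tail should be -92mm from mouth):',(-.092-(m-mouth)@u),'lateral',(m-mouth)@v)
```

```text
tail in tool [0.0367 0.0011 0.0769] [0.5319 0.0343 0.064 ]
along to home (tail should be -92mm from mouth): 0.03645046565075591 lateral -0.0008032403337064903
```

>>> carry_out(offset=[[0,0.002,0.08],[0,0.002,0.15],[0,0.002,0.2],[0,0.002,0.21],[0.02,0.002,0.21],[0.035,0.002,0.21],[0.045,0.002,0.21],[0.05,0.002,0.21]], turn=[[0,0,0],[0,0,0],[0,0,0],[0,0,0],[0,0,0],[0,0,0],[0,0,0],[0,0,0]])

```text
clock: 19.1
tcp_pos: [0.5296, 0.0227, 0.0375]
orientation: [2.518, 1.876, 0.003]
contact_force: [-1.5, -2.9, 2.6]
grip_width: -0.0002
```

>>> carry_out(offset=[[0.01,0,0],[0.02,0,0],[0.03,0,0],[0.04,0,0],[0.05,0,0],[0.058,0,0],[0.06,0,0]], turn=[[0,0,0],[0,0,0],[0,0,0],[0,0,0],[0,0,0],[0,0,0],[0,0,0]])

```text
clock: 19.8
tcp_pos: [0.5373, 0.0507, 0.0364]
orientation: [2.52, 1.876, 0.0]
contact_force: [-1.4, -5.2, 4.5]
grip_width: 0.0001
```

>>> carry_out(offset=[[0.004,0,0],[0.008,0,0],[0.012,0,0],[0.012,0,0]], turn=[[0,0,0],[0,0,0],[0,0,0],[0,0,0]])

```text
clock: 20.2
tcp_pos: [0.5389, 0.056, 0.0363]
orientation: [2.521, 1.875, 0.0]
contact_force: [-0.1, -3.9, 3.3]
grip_width: 0.0002
```

>>> carry_out(offset=[[0.003,0,0],[0.006,0,0],[0.006,0,0]], turn=[[0,0,0],[0,0,0],[0,0,0]])

```text
clock: 20.5
tcp_pos: [0.5397, 0.0587, 0.0363]
orientation: [2.521, 1.875, -0.0]
contact_force: [-1.5, -4.5, 4.7]
grip_width: -0.0001
```

>>> carry_out(offset=[[0.003,0,0],[0.006,0,0],[0.006,0,0]], turn=[[0,0,0],[0,0,0],[0,0,0]])

```text
clock: 20.8
tcp_pos: [0.5397, 0.0589, 0.0363]
orientation: [2.522, 1.872, -0.005]
contact_force: [-3.6, -10.8, 8.0]
grip_width: 0.0001
```

>>> carry_out(offset=[[0.002,0,0],[0.004,0,0],[0.004,0,0]], turn=[[0,0,0],[0,0,0],[0,0,0]])

```text
clock: 21.1
tcp_pos: [0.5396, 0.0589, 0.0362]
orientation: [2.522, 1.869, -0.009]
contact_force: [-5.4, -15.1, 10.9]
grip_width: -0.0002
```

The force rises with no motion at 63 mm of travel, and I predicted 62 mm, so it is against the stop. I back off and check.

>>> carry_out(offset=[[-0.01,0,0],[-0.03,0,0],[-0.08,0,0],[-0.14,0,-0.08],[-0.16,0,-0.17],[-0.16,0,-0.22],[-0.16,0,-0.22],[-0.16,0,-0.22]], turn=[[0,0,0],[0,0,0],[0,0,0],[0,0,0],[0,0,0],[0,0,0],[0,0,0],[0,0,0]])

```text
clock: 21.9
tcp_pos: [0.5183, -0.0124, 0.1465]
orientation: [2.52, 1.876, 0.002]
contact_force: [0.5, 0.2, -0.8]
grip_width: 0.0004
```

Run:
```python
from h import *
f=imaging.grab_frame('wrist');save(f,'w9')
np.savez('w9.npz',**{k:f[k] for k in ('fx','fy','cx','cy','R','t')})
o=r.get_obs();print(o['tcp_pos'],o['contact_force'],o['clock'])
for n in ['ball','tray']:
    for d in look_for(n,'wrist')[:1]: print(n,round(d['score'],2),w(f,d['xyz']))
```

```text
[ 0.5176 -0.0124  0.1455] [-0.333 -0.541 -0.472] 21.95
ball 0.76 [0.5492 0.1149 0.0279]
tray 0.84 [0.5464 0.0993 0.006 ]
```

View pics/w9.png

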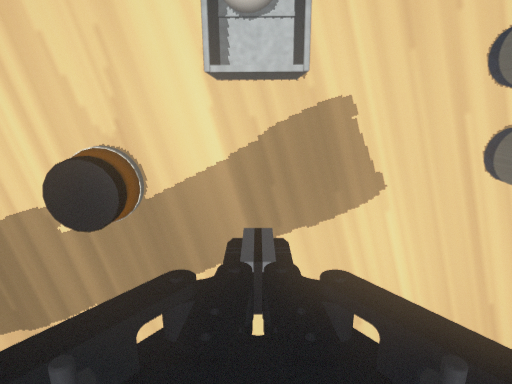

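The tray tail now shows at (205–310, 72), straight, with the ball in the pocket at (248,5). I check the distance and hand in.

Run:
```python
from h import *
f=dict(np.load('w9.npz'))
A,B=pix2w(f,(205,72),.064),pix2w(f,(310,72),.064);m=(A+B)/2;d=A-B
u=np.array([.289,.957,0]);v=np.array([-.957,.289,0]);mouth=np.array([.5683,.1575,0])
e=-.092-(m-mouth)@u
print('remaining',e,'lat',(m-mouth)@v,'yaw',np.degrees(np.arctan2(d[1],d[0]))-90)
if abs(e)<.006: r.hand_in();print('handed in')
```

```text
remaining -0.00018380940773567167 lat -0.0003210990252181359 yaw 73.26725969842002
the job is handed in; nothing more can be done
handed in
```

The soap ball is in the tray's empty pocket, and the tray is home against the labeller's stop. I handed the job in at about 22 s of the 64 s allowed; the hand-in gives no verdict.

**What I did:**
- I gripped the ball and lowered it until light contact with the pocket floor, then let go.
- I gripped the tray by its tail, turned it about 39°, and slid it into the lane.
- I pushed the last 36 mm from behind with closed fingers until the force rose and the tray stopped moving, then backed the arm off.

**Last checks:**
- **Tray:** by my measurement it is 0.2 mm from home, 0.3 mm off the lane's middle and in line with it.
- **Ball:** it was still in the pocket in the last wrist view.
- **Contact:** the wrist force read near zero after backing off.
- **Forces:** the highest wrist force I saw in the reports was about 19 N. The ball was pressed down with about 12 N while lowering it, and the tool read about 17 N as the fingers opened; I did not measure the ball-to-tray force itself.
- **Other things on the bench:** I saw nothing disturbed in the views I took, but I made no separate final check of all the bottles, jars, core and spatula.

No check failed or disagreed with another.

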